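# Set the micropipette in its sloping rest

## Task

Pick up the micropipette that lies flat on the bench and set it in the sloping blue-cradled rest, nose low and toward the end stop, handle up the slope, so that it lies along both cradles at the slope's angle and can be taken up again by its handle. Lower it right into the cradles before letting go, and leave the two felt markers where they lie.

Things in the scene. Friction and masses are not known exactly. Their poses are not given: they have to be found in the camera images.
- pipette_grip (a point): Grip point of the loose grey-white micropipette with orange button, 226 mm, 85 g, lying on its side: mid-body, 17 mm above the bench, near its centre of mass. x runs nose to button, y across (grip here, 31 mm wide), z up as it lies. Thick body 31 x 33 mm, x -51 to +61 mm from here; ahead of it the thin nose, 12 mm across, on the same line, ends at x -138 mm.
- rest_seat (a point): Where the grip point belongs in the fixed rest (grey base, two blue open cradles sloping 30 deg), 96 mm above the bench. x: up the slope, nose to button; y: level; z: square to the slope. Upper cradle x +33 to +53 mm, floor 37 wide, 56 at top, walls 22 high, floor at z -17; lower x -137 to -89, 18 wide, 32 at top, walls 16, floor z -6; end stop x -148. Free between the cradles for fingers.
- marker_red_mid (a point): Middle of a white felt marker with a red cap, 130 x 14 x 16 mm, loose bystander; x along it.
- marker_black_mid (a point): Middle of a white felt marker with a black cap, 130 x 14 x 16 mm, loose bystander; x along it.

How it is judged:
On the way:
1. the pipette, still held, has been lowered into the rest: its grip point within 25 mm of the seat and no more than 15 mm above it (distance between pipette_grip and rest_seat below 0.025 m and z of pipette_grip in the frame of rest_seat below 0.015 m and contact force between the fingers and micropipette above 0.5 N), for 0.1 s.
At the end, for the whole second after the job is handed in: The pipette lies at rest in both cradles, nose at the low end: its grip point within 20 mm of the seat along the slope, 12 mm across and 10 mm square to the slope, its length within 10 degrees of the slope's line (x of pipette_grip in the frame of rest_seat between -0.02 and 0.02 m and y of pipette_grip in the frame of rest_seat between -0.012 and 0.012 m and z of pipette_grip in the frame of rest_seat between -0.01 and 0.01 m and angle between the x axis of pipette_grip and the x axis of rest_seat, either way round below 0.175 rad and angle between pipette_grip's own x axis and vertical below 1.3 rad and linear speed of micropipette below 0.02 m/s); the robot touches nothing.
It fails at once if a felt marker was moved more than 30 mm (distance of any of marker_red_mid, marker_black_mid from where it was at the start of the episode above 0.03 m).
It also fails if it takes over 48 s, if anything falls off the work surface, if the arm or the gripper's body presses on something with over 40 N, if the wrist force passes 120 N, or if a joint passes its speed limit or range.

## Robot

A 6-joint arm with a two-finger parallel gripper is mounted at the origin on a cart in front of the work surface, level with it; the furniture and walls round the work are solid. World frame = base frame: x ahead of the robot, y to its left, z up, the work surface at z = 0. Lengths are in m, angles in rad, forces in N, time in s.
With the tool pointing down it reaches from about 0.35 to 0.775 m from the base axis. Payload 5.5 kg.
Tool frame: the origin (TCP) lies on the front face of the gripper's body, between the roots of the fingers; the fingertips stand 73 mm ahead of it and the grasp point (between the pads) lies ahead of it (tcp_to_grasp is the z of the grasp point in the tool frame, in m); z points along the fingers, y is the line along which they close (so a half turn about z gives the same grasp; the last joint's range is limited). The gripper opens to 85 mm and grips with 20 to 120 N. Pads are 22 mm wide; open, the fingers measure 114 mm over their backs; the gripper's body (76 mm by 85 mm) begins 54 mm behind the grasp point. The pads swing forward as they close: fully open they stand 13 mm farther back than shut.
Start: joints at [1.2, 0.313, 0.046, 1.304, 0, 1.431], TCP at [0.132, 0.56, 0.304] pointing down, gripper open.
Joint ranges: [-2.76, 2.76], [-0.86, 1.69], [-1.03, 1.26], [-2.2, 2.34], [-1.47, 1.5], [-3.14, 3.14]. Speed limits (rad/s): [2.57, 2.57, 3.14, 3.14, 3.14, 3.14].

## Interface

Orientations are given as a 3x3 rotation matrix whose columns are the frame's x, y, z axes.
In Python, from workcell import * gives the robot as it stands. The module is installed in compiled form; this text tells all that it offers.
- The arm moves only by the tool drive_tool, never from a script. Its argument "steps" is text: rows parted by semicolons, each of 7 numbers parted by spaces: the shift along the world's x, y, z in m, then the turn, a rotation vector about the world's x, y, z in rad, then the gripper's target within -1 to 1 (fully open at 1, half-way at 0, shut at -1). In form: tx ty tz wx wy wz fingers; .... A call has 1 to 20 rows; each row is the pose to reach, as a shift and turn from the pose commanded when the call began; what a row does not reach only later rows make up. A row lasts 1/12 s, in which the tool goes at most 41.7 mm and 7.16 degrees, less where a joint would pass 70% of its speed; a pose out of reach is approached as far as the arm can. A call with a gripper value outside its range is refused whole. The fingers move at their own pace and stop on an object; "grip_force" is the grip in N (left out, the last holds). Time passes only in rows, so rows that repeat a pose let the fingers close. It gives the time, the measured TCP pose, the force, the opening and the grip force at its end, in the units of the state.
- observe(): the state, without advancing time (a new reading comes with each control period).
- camera(name): name is "scene" or "top" or "wrist"; returns the picture (400x640x3 uint8, red, green, blue); there is no depth.
- camera_info(name): a dict with "K" (3x3 intrinsics, pixels), "rvec" (rotation vector, rad) and "tvec" (3), from world to camera coordinates, as OpenCV has them; the wrist camera has in their place "T_tool_cam" (4x4, takes a point from camera to tool coordinates, whose origin is the TCP and whose axes are the flange's). Camera axes: x right, y down, z forward; pixel columns grow to the right and rows downward; lengths in m; the calibration is good to about 2 mm. A picture is of the moment at which its call begins: read the wrist's pose just before it. camera_info takes no time and is no camera call.
- close_job(): hands the job in; it is judged then, once.
The state is a dict: "time": time; "joint_pos": joint angles; "qvel": joint speeds; "joint_torque": joint torques, N m; "position": TCP position; "tool_rot": TCP orientation; "contact_force": force on the tool from outside, world axes, zero at the start; "moment": the same for the moment, N m; "finger_gap": finger opening in m; "grasp_force": force on a finger pad.
Only numpy, scipy, OpenCV 4.12 (cv2) and the standard library are available. Lean on these libraries where they do the work, as an engineer would, in place of code of your own. Each camera call takes 0.05 s, during which the arm holds its last target. There are 200 camera calls.

## Working session

There is one attempt and no reset: what is moved stays moved. The work goes in short steps, Python scripts to look and compute and a tool call to move; the robot and the scene stay as the last step left them, time stands still between calls to the robot, and variables do not carry over. Pictures are saved under pics/ and viewed, at most 10 in all, crops included, and the job is handed in when it is done.

Besides the shell and the picture viewer there is one more tool, called after "Emit:" in YAML: its name, and indented under it one key for each argument. drive_tool: Moves the arm, as the interface text tells. Its arguments: {"type":"object","properties":{"steps":{"type":"string"},"grip_force":{"type":"number"}},"required":["steps"]}

```bash
mkdir -p pics; cat > h.py <<'E'
from workcell import *
import numpy as np, cv2
def ray(name,uv):
    i=camera_info(name);K=np.array(i["K"],float)
    d=np.linalg.inv(K)@np.array([uv[0],uv[1],1.])
    if "rvec" in i:
        R=cv2.Rodrigues(np.array(i["rvec"],float))[0];t=np.array(i["tvec"],float).ravel()
        return -R.T@t,R.T@d
    T=np.array(i["T_tool_cam"]);s=observe();R=np.array(s["tool_rot"]);p=np.array(s["position"])
    return p+R@T[:3,3],R@T[:3,:3]@d
def onz(name,uv,z):
    o,d=ray(name,uv);return o+d*(z-o[2])/d[2]
def proj(name,P):
    i=camera_info(name);K=np.array(i["K"],float)
    return cv2.projectPoints(np.array(P,float).reshape(-1,3),np.array(i["rvec"],float),np.array(i["tvec"],float),K,None)[0].reshape(-1,2)
def tri(a,b):
    (o1,d1),(o2,d2)=ray(*a),ray(*b)
    s=np.linalg.lstsq(np.c_[d1,-d2],o2-o1,rcond=None)[0]
    p,q=o1+s[0]*d1,o2+s[1]*d2
    return (p+q)/2,np.linalg.norm(p-q)
def save(name,f): cv2.imwrite(f"pics/{f}.png",cv2.cvtColor(camera(name),cv2.COLOR_RGB2BGR))
E
python3 - <<'E'
from h import *
save("top","top0");save("scene","scene0")
s=observe();print(s["position"],s["tool_rot"],s["finger_gap"])
print(camera_info("top"),camera_info("wrist")); print([k for k in dir() if 'tcp' in k], tcp_to_grasp if 'tcp_to_grasp' in globals() else '')
E
```

```text
[0.13141322 0.55943453 0.30311279] [[-9.73482564e-01  2.28760388e-01 -6.18503449e-04]
 [ 2.28761077e-01  9.73481444e-01 -1.49920968e-03]
 [ 2.59141844e-04 -1.60094399e-03 -9.99998685e-01]] 0.08556503818263281
{'K': array([[467.68673304,   0.        , 321.65595464],
       [  0.        , 467.68673304, 204.5079595 ],
       [  0.        ,   0.        ,   1.        ]]), 'rvec': array([ 2.13252441, -2.09923322,  0.16516378]), 'tvec': array([0.13194807, 0.4945237 , 1.14133946])} {'K': array([[341.16772246,   0.        , 314.5830737 ],
       [  0.        , 341.16772246, 198.88982757],
       [  0.        ,   0.        ,   1.        ]]), 'T_tool_cam': array([[-8.86468189e-04, -9.51303700e-01, -3.08253929e-01,
         7.97593040e-02],
       [ 9.99999047e-01, -1.16955996e-03,  7.33613908e-04,
        -1.48694238e-03],
       [-1.05841108e-03, -3.08252985e-01,  9.51303830e-01,
        -7.03327775e-02],
       [ 0.00000000e+00,  0.00000000e+00,  0.00000000e+00,
         1.00000000e+00]])}
['tcp_to_grasp'] 0.0539
```

View pics/top0.png

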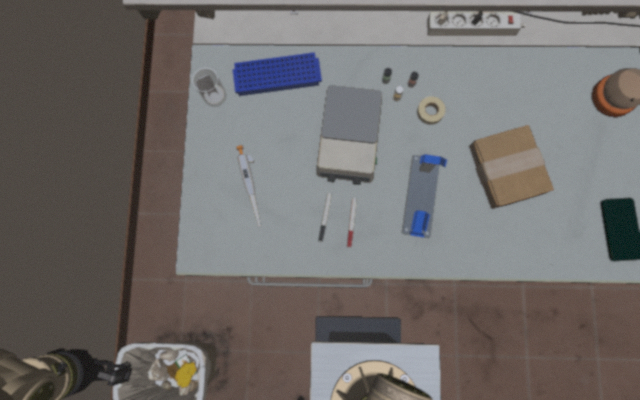

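View pics/scene0.png

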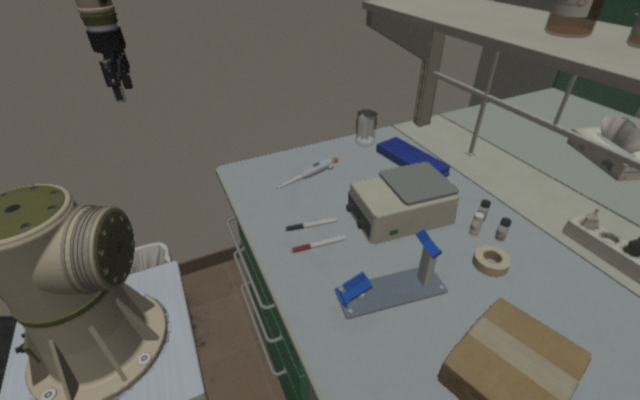

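The top view shows the pipette with its nose at about (259,224) and button at (240,149). The rest's low cradle is at about (420,222) and its high cradle at (432,160). The markers are at (325,217) and (352,222). I'll enlarge these regions next.

```bash
python3 - <<'E'
import cv2,numpy as np
t=cv2.imread("pics/top0.png");s=cv2.imread("pics/scene0.png")
def c(im,x,y,w,h,k): return cv2.resize(im[y:y+h,x:x+w],None,fx=k,fy=k,interpolation=cv2.INTER_CUBIC)
a=c(t,225,135,50,100,6)  # 300x600
b=c(t,395,145,60,100,6)  # 360x600
cv2.imwrite("pics/c1.png",np.hstack([a,b]))
cv2.imwrite("pics/c2.png",c(s,325,220,133,100,6))
E
```

```text
(no output)
```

View pics/c1.png

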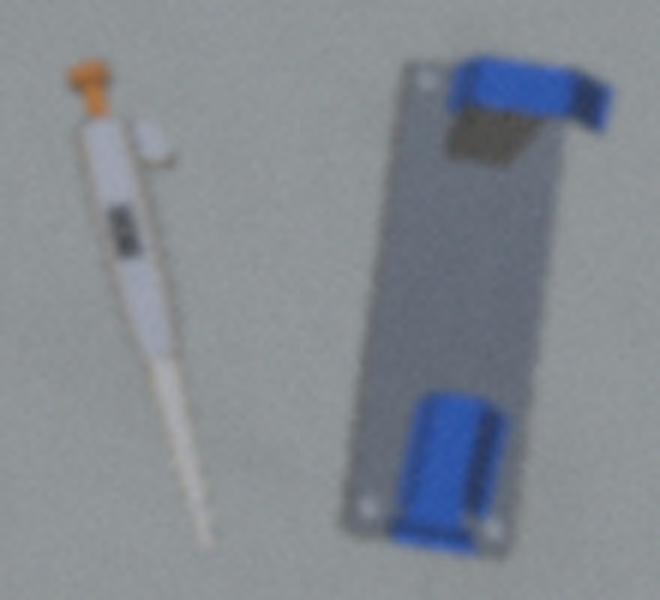

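View pics/c2.png

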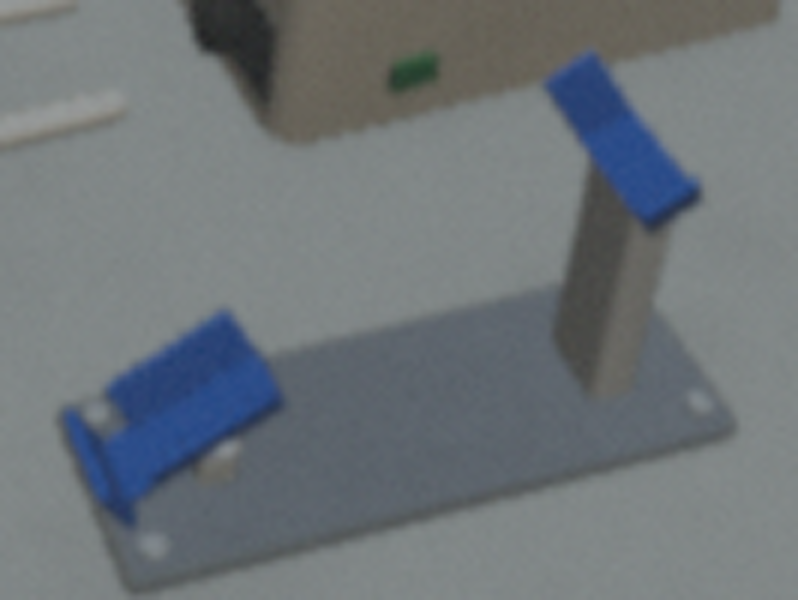

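The enlarged crops give the pipette axis: nose (208,545), body front (155,358), body rear (103,122). They also give the cradle edges. Next I compute both poses.

```bash
cat > m.py <<'E'
from h import *
from scipy.optimize import least_squares
from scipy.spatial.transform import Rotation as Ro
def tp(x,y): # c1.png -> top px
    ox=225 if x<300 else 395; x=x if x<300 else x-300
    return np.array([ox+(x+.5)/6-.5,135+(y+.5)/6-.5])
def sp(x,y): return np.array([325+(x+.5)/6-.5,220+(y+.5)/6-.5])
P=[onz("top",tp(*q),.017) for q in [(208,545),(155,358),(103,122),(88,75)]]
print("pip",np.round(P,4)); d=P[2]-P[0];d/=np.linalg.norm(d)
print("yaw",np.arctan2(d[1],d[0]),[np.round((p-P[0])@d-.138,4) for p in P],"grip",np.round(P[0]+.138*d,4),np.round(P[1]+.051*d,4),np.round(P[2]-.061*d,4))
h=onz("top",tp(155,142),.017)-P[0];print("hook x",h@d-.138,"y",d[0]*h[1]-d[1]*h[0])
# rest
M=[(33,18.5,-17),(33,-18.5,-17),(53,-28,5),(33,-28,5),(-89,9,-6),(-89,-9,-6),(-89,-16,10)]
T=[tp(467,106),tp(573,122),tp(608,90),tp(603,130),tp(425,395),tp(487,402),tp(508,410)]
S=[((33,-18.5,-17),sp(650,225)),((53,-18.5,-17),sp(697,190)),((53,28,5),sp(592,53)),((33,28,5),sp(550,82)),((-89,16,10),sp(228,310)),((-89,-9,-6),sp(280,400))]
def pose(v):
    return Ro.from_euler('zy',[v[2],-np.pi/6]).as_matrix(),np.array([v[0],v[1],.096])
def res(v):
    R,t=pose(v);f=lambda m:R@(np.array(m)/1e3)+t
    return np.r_[(proj("top",[f(m) for m in M])-T).ravel(),(proj("scene",[f(m) for m,_ in S])-[q for _,q in S]).ravel()]
r=least_squares(res,[.5,-.2,0],loss='soft_l1');print("rest",r.x);print(np.round(res(r.x).reshape(-1,2),1))
for q in [(405,62),(340,530),(510,555)]: print(onz("top",tp(*q),.006))
print("markers",[onz("top",q,.014) for q in [(327,217),(352,222)]])
E
python3 m.py
```

```text
pip [[0.4405 0.3011 0.017 ]
 [0.5225 0.3278 0.017 ]
 [0.6291 0.3559 0.017 ]
 [0.6508 0.3636 0.017 ]]
yaw 0.2822736665503691 [np.float64(-0.138), np.float64(-0.0518), np.float64(0.0584), np.float64(0.0814)] grip [0.573  0.3396 0.017 ] [0.5715 0.342  0.017 ] [0.5705 0.3389 0.017 ]
hook x 0.04327607273453904 y -0.020180121559004362
rest [ 0.56037958 -0.12329628 -0.11822049]
[[ 0.7  7. ]
 [-2.1  6.2]
 [-0.4  6.3]
 [-1.3  7.7]
 [ 2.7  7.1]
 [-0.5  6.8]
 [-0.1  8.1]
 [ 0.7 -1. ]
 [ 2.1 -1.1]
 [ 2.9 -1. ]
 [ 1.  -0.1]
 [ 2.8 -0.1]
 [ 2.8 -1.5]]
[ 0.66513434 -0.09845436  0.006     ]
[ 0.45392498 -0.06690634  0.006     ]
[ 0.44409419 -0.13987678  0.006     ]
markers [array([0.46548414, 0.12609381, 0.014     ]), array([0.45331935, 0.06119869, 0.014     ])]
```

```bash
cat >> m.py <<'E'
print("----")
n=2*len(M)
for nm,sl in [("top",slice(0,n)),("scene",slice(n,None))]:
    r=least_squares(lambda v:res(v)[sl],[.57,-.12,-.12]);print(nm,r.x);print(np.round(res(r.x)[sl].reshape(-1,2),1))
print("scene base low-right, up-right",onz("scene",sp(135,588),.006),onz("scene",sp(735,430),.006))
print("scene pip nose, button",onz("scene",(277,188),.017),onz("scene",(336,160),.017), "expect",proj("scene",[P[0],P[3]]))
E
python3 m.py | sed -n '/----/,$p'
```

```text
----
top [ 0.57848403 -0.12460914 -0.14553262]
[[ 1.5 -0.2]
 [-1.4 -0.6]
 [ 0.4 -0.5]
 [-0.7  0.8]
 [ 2.2 -0.1]
 [-1.1 -0.2]
 [-0.7  1. ]]
scene [ 0.55551739 -0.12350464 -0.12526786]
[[-1.3 -0. ]
 [ 0.1  0. ]
 [ 1.1 -0.2]
 [-0.9  0.7]
 [ 0.5  0.5]
 [ 0.5 -0.8]]
scene base low-right, up-right [ 0.42012314 -0.13926408  0.006     ] [ 0.62843295 -0.17038603  0.006     ]
scene pip nose, button [0.43973648 0.29842289 0.017     ] [0.6522405  0.35976672 0.017     ] expect [[276.91729987 187.41678575]
 [334.98851204 159.52506842]]
```

The rest crop started at row 145, not 135, so my top-view offset was wrong. I'll fix it.

```bash
sed -i 's/    ox=225 if x<300 else 395; x=x/    ox,oy=(225,135) if x<300 else (395,145); x=x/; s/135+(y+.5)/oy+(y+.5)/' m.py; python3 m.py | grep -A14 -E 'rest|^top|^scene'
```

```text
rest [ 0.55417329 -0.12394716 -0.12903859]
[[ 1.2 -0.6]
 [-1.6 -1.2]
 [ 0.1 -1. ]
 [-0.9  0.3]
 [ 2.7 -0.5]
 [-0.6 -0.7]
 [-0.2  0.6]
 [-1.8  0.4]
 [-0.3  0.5]
 [ 0.8  0.2]
 [-1.3  1.1]
 [-0.   0.8]
 [-0.1 -0.5]]
[ 0.63738109 -0.09799014  0.006     ]
--
top [ 0.55312512 -0.12395412 -0.14334647]
[[ 1.4 -0.3]
 [-1.5 -0.7]
 [ 0.4 -0.4]
 [-0.7  0.9]
 [ 2.2 -0.2]
 [-1.1 -0.4]
 [-0.7  1. ]]
scene [ 0.55551739 -0.12350464 -0.12526786]
[[-1.3 -0. ]
 [ 0.1  0. ]
 [ 1.1 -0.2]
 [-0.9  0.7]
 [ 0.5  0.5]
 [ 0.5 -0.8]]
scene base low-right, up-right [ 0.42012314 -0.13926408  0.006     ] [ 0.62843295 -0.17038603  0.006     ]
scene pip nose, button [0.43973648 0.29842289 0.017     ] [0.6522405  0.35976672 0.017     ] expect [[276.91729987 187.41678575]
 [334.98851204 159.52506842]]
```

Emit:
drive_tool:
  steps: "0.44 -0.22 -0.1 0 0 0.51 1;0.44 -0.22 -0.1 0 0 0.51 1;0.44 -0.22 -0.1 0 0 0.51 1;0.44 -0.22 -0.1 0 0 0.51 1;0.44 -0.22 -0.1 0 0 0.51 1;0.44 -0.22 -0.1 0 0 0.51 1;0.44 -0.22 -0.1 0 0 0.51 1;0.44 -0.22 -0.1 0 0 0.51 1;0.44 -0.22 -0.1 0 0 0.51 1;0.44 -0.22 -0.1 0 0 0.51 1;0.44 -0.22 -0.1 0 0 0.51 1;0.44 -0.22 -0.1 0 0 0.51 1;0.44 -0.22 -0.1 0 0 0.51 1;0.44 -0.22 -0.1 0 0 0.51 1;0.44 -0.22 -0.1 0 0 0.51 1;0.44 -0.22 -0.1 0 0 0.51 1;0.44 -0.22 -0.1 0 0 0.51 1"
  grip_force: 40

```text
time: 1.52
position: [0.5702, 0.3408, 0.2043]
tool_rot: [[-0.961, -0.277, -0.0], [-0.277, 0.961, 0.0], [0.0, 0.0, -1.0]]
contact_force: [-0.1, -0.7, -0.6]
finger_gap: 0.0851
grasp_force: 0.0
```

```bash
python3 - <<'E'
from h import *
s=observe();print(s["time"],s["position"],np.round(s["tool_rot"],3),s["joint_pos"]);save("wrist","w1")
E
```

```text
1.5167 [0.57017808 0.34081993 0.20434862] [[-0.961 -0.277 -0.   ]
 [-0.277  0.961  0.   ]
 [ 0.     0.    -1.   ]] [4.17882123e-01 5.27163983e-01 1.25652671e-01 1.16951137e+00
 4.37633091e-04 1.36840798e-01]
```

View pics/w1.png

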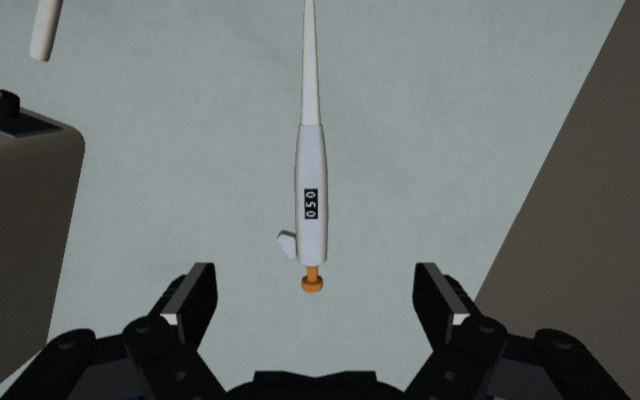

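The wrist view shows the pipette upright in the image, between the fingers' line: body front (311,125), rear (313,263), button (312,283).

```bash
python3 - <<'E'
from h import *
A,B,C=[onz("wrist",q,.017) for q in [(311,125),(313,264),(309,3)]]
d=(B-C)/np.linalg.norm(B-C);print(A,B,C,np.arctan2(d[1],d[0]),np.linalg.norm(B-A),A+.051*d,B-.061*d)
E
```

```text
[0.51891955 0.32264206 0.017     ] [0.62970911 0.35592405 0.017     ] [0.44209388 0.29939204 0.017     ] 0.292666321370181 0.11568066502669262 [0.56775093 0.33735587 0.017     ] [0.57130295 0.33832517 0.017     ]
```

Emit:
drive_tool:
  steps: "-0.002 -0.002 -0.04 0 0 0.01 1;-0.002 -0.002 -0.08 0 0 0.01 1;-0.002 -0.002 -0.11 0 0 0.01 1;-0.002 -0.002 -0.127 0 0 0.01 1;-0.002 -0.002 -0.127 0 0 0.01 1;-0.002 -0.002 -0.127 0 0 0.01 -1;-0.002 -0.002 -0.127 0 0 0.01 -1;-0.002 -0.002 -0.127 0 0 0.01 -1;-0.002 -0.002 -0.127 0 0 0.01 -1;-0.002 -0.002 -0.127 0 0 0.01 -1;-0.002 -0.002 -0.127 0 0 0.01 -1;-0.002 -0.002 -0.127 0 0 0.01 -1;-0.002 -0.002 -0.127 0 0 0.01 -1;-0.002 -0.002 -0.127 0 0 0.01 -1"
  grip_force: 40

```text
time: 2.73
position: [0.5708, 0.3383, 0.0791]
tool_rot: [[-0.958, -0.285, 0.003], [-0.285, 0.958, 0.002], [-0.004, 0.001, -1.0]]
contact_force: [-1.0, -0.5, 6.9]
finger_gap: 0.0302
grasp_force: 42.2
```

```bash
cat > g.py <<'E'
from h import *
from scipy.spatial.transform import Rotation as Ro
Rs=Ro.from_euler('ZY',[-.145,-np.pi/6]).as_matrix();seat=np.array([.555,-.124,.096])
Rp=Ro.from_euler('z',.29).as_matrix()
off=np.array([.0,.0,.062])
c=np.array([.570,.338,.077])
Rg=Rs@Rp.T
print("rotvec",Ro.from_matrix(Rg).as_rotvec())
for h in (.1,.08,.0): 
    g=seat+Rs@[0,0,h]+Rg@off;print(h,g,"shift from cmd",g-c)
print("seat z",Rs[:,2],"seat x",Rs[:,0],"seat y",Rs[:,1])
E
python3 g.py
```

```text
rotvec [ 0.03822276 -0.52628643 -0.42495389]
0.1 [ 0.47485002 -0.11229611  0.23629612] shift from cmd [-0.09514998 -0.45029611  0.15929612]
0.08 [ 0.48474508 -0.11374104  0.21897561] shift from cmd [-0.08525492 -0.45174104  0.14197561]
0.0 [ 0.52432532 -0.11952073  0.14969358] shift from cmd [-0.04567468 -0.45752073  0.07269358]
seat z [-0.49475295  0.07224621  0.8660254 ] seat x [ 0.85693725 -0.12513411  0.5       ] seat y [ 1.44492430e-01  9.89505906e-01 -6.93889390e-18]
```

Emit:
drive_tool:
  steps: "0 0 0.03 0 0 0 -1;0 0 0.07 0 0 0 -1;0 0 0.11 0 0 0 -1;0 0 0.15 0 0 0 -1;0 0 0.19 0 0 0 -1;0 0 0.20 0 0 0 -1;0 0 0.20 0 0 0 -1"
  grip_force: 40

```text
time: 3.32
position: [0.5712, 0.3385, 0.2823]
tool_rot: [[-0.958, -0.285, 0.008], [-0.285, 0.958, 0.004], [-0.009, 0.001, -1.0]]
contact_force: [-0.4, 0.6, -2.0]
finger_gap: 0.0303
grasp_force: 41.2
```

Emit:
drive_tool:
  steps: "-0.01 -0.04 0 0.004 -0.05 -0.04 -1;-0.02 -0.08 0 0.008 -0.1 -0.08 -1;-0.03 -0.12 0 0.012 -0.16 -0.13 -1;-0.04 -0.16 0 0.016 -0.22 -0.18 -1;-0.05 -0.2 0 0.02 -0.28 -0.23 -1;-0.06 -0.24 0 0.024 -0.34 -0.28 -1;-0.07 -0.28 0 0.028 -0.4 -0.32 -1;-0.08 -0.32 0 0.032 -0.45 -0.37 -1;-0.09 -0.36 -0.01 0.036 -0.5 -0.4 -1;-0.095 -0.4 -0.02 0.038 -0.526 -0.425 -1;-0.095 -0.43 -0.03 0.038 -0.526 -0.425 -1;-0.095 -0.45 -0.041 0.038 -0.526 -0.425 -1;-0.095 -0.45 -0.041 0.038 -0.526 -0.425 -1;-0.095 -0.45 -0.041 0.038 -0.526 -0.425 -1;-0.095 -0.45 -0.041 0.038 -0.526 -0.425 -1"

```text
time: 4.57
position: [0.4736, -0.1116, 0.2344]
tool_rot: [[-0.858, 0.145, 0.492], [0.127, 0.989, -0.071], [-0.497, 0.002, -0.868]]
contact_force: [-0.4, 0.1, -0.3]
finger_gap: 0.0304
grasp_force: 41.1
```

```bash
python3 - <<'E'
from h import *
s=observe();print(s["time"],s["position"],s["joint_pos"])
a,b=camera("top"),camera("scene")
c=lambda im,x,y,w,h,k: cv2.resize(im[y:y+h,x:x+w],None,fx=k,fy=k,interpolation=cv2.INTER_CUBIC)
im=np.hstack([c(a,380,130,100,130,4),c(b,310,190,100,130,4)])
print(im.shape);cv2.imwrite("pics/d1.png",im[:,:,::-1]);cv2.imwrite("pics/w2.png",camera("wrist")[:,:,::-1])
E
```

```text
4.5667 [ 0.4736008  -0.11161755  0.23436142] [-0.47371539 -0.13072485 -0.74864062  0.45610253  0.16208159 -0.28609102]
(520, 800, 3)
```

View pics/d1.png

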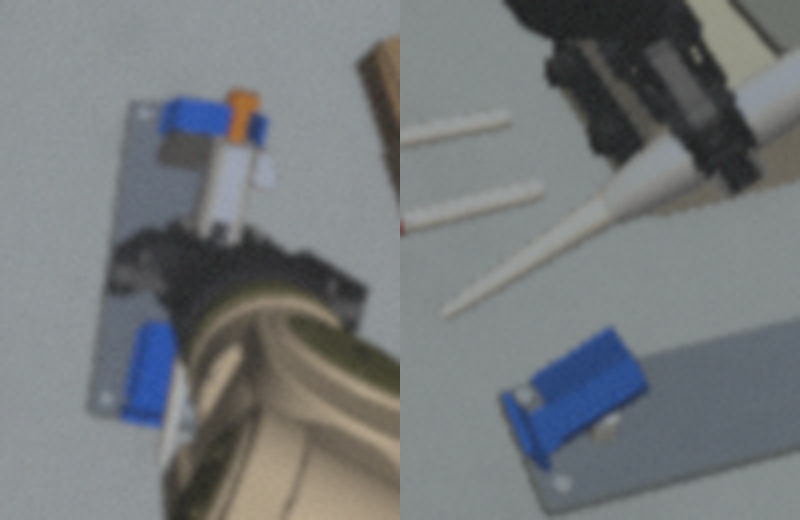

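View pics/w2.png

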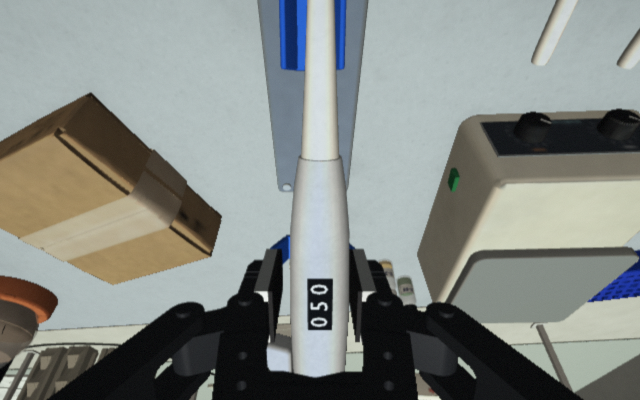

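The wrist view shows the nose along column ~320 and the low cradle's upper end at row 69, columns 279–345. The body front is at row 158. Next: offsets between pipette and rest.

```bash
cat g.py > g2.py; cat >> g2.py <<'E'
print('---')
s=observe();p=np.array(s["position"])
R=np.array(s["tool_rot"])
i=camera_info("wrist");K=i["K"];T=i["T_tool_cam"]
def pw(P): 
    q=np.linalg.inv(T)@np.r_[R.T@(np.array(P)-p),1];u=K@q[:3];return np.round(u[:2]/u[2],1)
for m in [(-89,16,10),(-89,-16,10),(-89,9,-6),(-89,-9,-6),(33,28,5),(33,-28,5)]: print("cradle",m,pw(seat+Rs@(np.array(m)/1e3)))
pg=p+R@[0,0,.062]
Rpip=R@np.diag([-1,1,-1])
for m in [(-51,0,0),(-51,0,16),(-51,16,0),(-51,-16,0),(61,0,16),(-100,0,5)]: print("pip",m,pw(pg+Rpip@(np.array(m)/1e3)))
e=Rs.T@(pg-seat);print("grip in seat",e)
E
python3 g2.py|sed -n '/---/,$p'
```

```text
---
cradle (-89, 16, 10) [340.9  73.3]
cradle (-89, -16, 10) [288.6  73.3]
cradle (-89, 9, -6) [328.4  74.3]
cradle (-89, -9, -6) [301.   74.3]
cradle (33, 28, 5) [352.8 249.9]
cradle (33, -28, 5) [276.8 250. ]
pip (-51, 0, 0) [318.1 164.4]
pip (-51, 0, 16) [318.6 174.1]
pip (-51, 16, 0) [358.6 164.3]
pip (-51, -16, 0) [277.7 164.4]
pip (61, 0, 16) [318.  415.2]
pip (-100, 0, 5) [318.6  24.8]
grip in seat [-0.00059028  0.00118415  0.09981659]
```

```bash
python3 - <<'E'
import cv2
w=cv2.imread("pics/w2.png");cv2.imwrite("pics/w2c.png",cv2.resize(w[0:200,240:400],None,fx=3,fy=3,interpolation=cv2.INTER_CUBIC))
E
```

```text
(no output)
```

View pics/w2c.png

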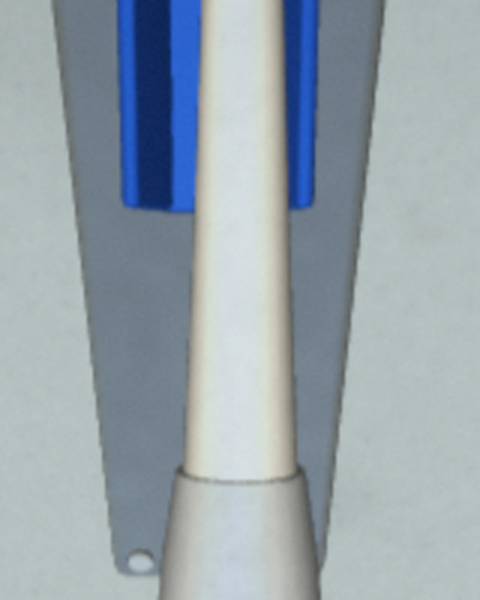

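The crop shows the low cradle centred at column 312.8 (nose at 320.5), end row 69.5, body front at row ~158. So the pipette sits about 3 mm to +y of the rest; I correct by 2 mm and lower most of the way.

Emit:
drive_tool:
  steps: "0.013 -0.004 -0.02 0 0 0 -1;0.024 -0.006 -0.04 0 0 0 -1;0.033 -0.007 -0.055 0 0 0 -1;0.039 -0.008 -0.066 0 0 0 -1;0.044 -0.009 -0.075 0 0 0 -1;0.048 -0.009 -0.082 0 0 0 -1;0.048 -0.009 -0.082 0 0 0 -1;0.048 -0.009 -0.082 0 0 0 -1"

```text
time: 5.38
position: [0.5227, -0.1204, 0.1538]
tool_rot: [[-0.857, 0.144, 0.494], [0.125, 0.99, -0.071], [-0.499, 0.001, -0.866]]
contact_force: [0.6, -0.2, -0.6]
finger_gap: 0.0304
grasp_force: 41.2
```

```bash
python3 g2.py|tail -1; python3 - <<'E'
from h import *
b=camera("scene");im=cv2.resize(b[200:330,315:475],None,fx=4,fy=4,interpolation=cv2.INTER_CUBIC)
w=camera("wrist")[0:400,200:440];w=cv2.resize(w,(312,520))
a=np.zeros((520,800,3),np.uint8);a[:,:480]=im[:,:480];a[:,480:792]=w
cv2.imwrite("pics/d2.png",a[:,:,::-1])
E
```

```text
grip in seat [ 0.00069865 -0.001095    0.004332  ]
```

View pics/d2.png

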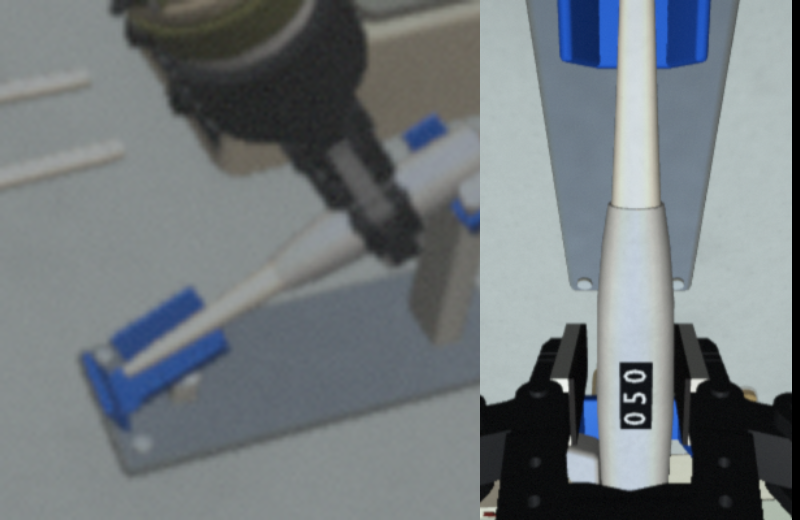

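The pipette hovers in line above both cradles, with the nose about 1 mm off centre (column 638 against 634). I lower further while watching the force.

Emit:
drive_tool:
  steps: "0.001 -0.001 -0.002 0 0 0 -1;0.002 -0.001 -0.0035 0 0 0 -1;0.002 -0.001 -0.0035 0 0 0 -1;0.002 -0.001 -0.0035 0 0 0 -1"

```text
time: 5.82
position: [0.5244, -0.1224, 0.1522]
tool_rot: [[-0.856, 0.146, 0.496], [0.126, 0.989, -0.073], [-0.502, -0.001, -0.865]]
contact_force: [-13.4, 2.6, 15.4]
finger_gap: 0.0304
grasp_force: 43.7
```

Emit:
drive_tool:
  steps: "0.0005 0 -0.001 0 0 0 -1;0.001 0 -0.002 0 0 0 -1;0.001 0 -0.002 0 0 0 -1;0.001 0 -0.002 0 0 0 -1"

```text
time: 6.15
position: [0.5245, -0.1223, 0.1521]
tool_rot: [[-0.855, 0.146, 0.497], [0.126, 0.989, -0.075], [-0.502, -0.001, -0.865]]
contact_force: [-36.2, 6.7, 44.0]
finger_gap: 0.0302
grasp_force: 48.7
```

It is seated, with contact force along the slope normal. I relieve the load, open, and retreat square to the slope.

Emit:
drive_tool:
  steps: "-0.001 0 0.002 0 0 0 -1;-0.0015 0 0.003 0 0 0 -1;-0.0015 0 0.003 0 0 0 -1;-0.0015 0 0.003 0 0 0 0.2;-0.0015 0 0.003 0 0 0 0.2;-0.0015 0 0.003 0 0 0 0.2;-0.0015 0 0.003 0 0 0 0.2;-0.0015 0 0.003 0 0 0 0.2;-0.0015 0 0.003 0 0 0 0.2;-0.0015 0 0.003 0 0 0 0.2"

```text
time: 6.98
position: [0.524, -0.1222, 0.1512]
tool_rot: [[-0.857, 0.145, 0.494], [0.126, 0.989, -0.072], [-0.499, 0.0, -0.866]]
contact_force: [0.8, -0.8, -0.6]
finger_gap: 0.0509
grasp_force: 0.0
```

Emit:
drive_tool:
  steps: "-0.006 0.001 0.01 0 0 0 0.2;-0.015 0.002 0.026 0 0 0 0.2;-0.03 0.004 0.052 0 0 0 0.2;-0.045 0.007 0.078 0 0 0 0.2;-0.06 0.009 0.104 0 0 0 0.2;-0.075 0.011 0.13 0 0 0 0.2;-0.075 0.011 0.13 0 0 0 0.2;-0.075 0.011 0.13 0 0 0 0.2"

```text
time: 7.65
position: [0.4495, -0.1117, 0.2838]
tool_rot: [[-0.855, 0.146, 0.498], [0.125, 0.989, -0.075], [-0.504, -0.001, -0.864]]
contact_force: [0.0, -0.4, 0.1]
finger_gap: 0.0517
grasp_force: 0.0
```

```bash
python3 - <<'E'
from h import *
b=camera("scene");im=cv2.resize(b[200:330,315:475],None,fx=4,fy=4,interpolation=cv2.INTER_CUBIC)
w=camera("wrist")[0:400,200:440];w=cv2.resize(w,(312,520))
a=np.zeros((520,800,3),np.uint8);a[:,:480]=im[:,:480];a[:,480:792]=w
cv2.imwrite("pics/d3.png",a[:,:,::-1])
E
```

```text
(no output)
```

View pics/d3.png

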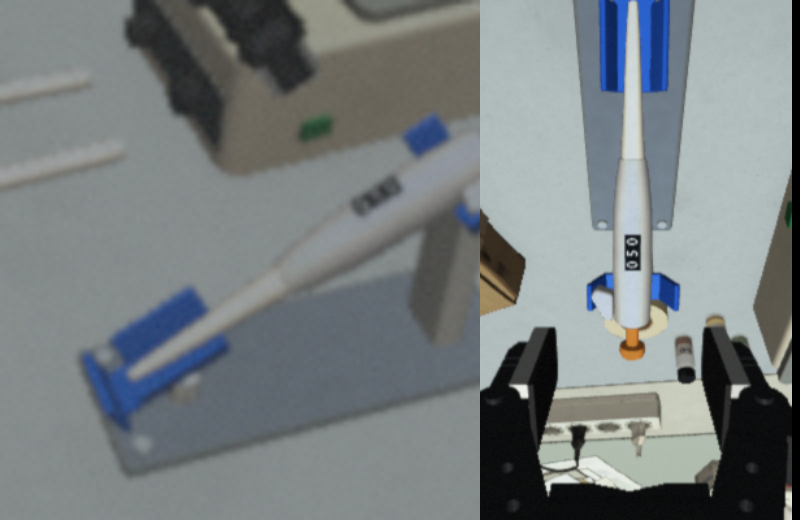

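The pipette lies in both cradles, centred, nose near the stop: scene tip at about (349,293), body front at (386,268). A quick numerical check follows, then I hand it in.

```bash
cat > f.py <<'E'
from g import *
print(proj("scene",[seat+Rs@(np.array(m)/1e3) for m in [(-138,0,0),(-51,0,0),(-138,0,10),(-51,0,10),(-118,0,0),(-158,0,0)]]).round(1))
if abs(np.linalg.norm(observe()["contact_force"]))<5: print(close_job())
E
python3 f.py | tail -8
```

```text
[[347.  294.4]
 [385.5 270.1]
 [344.7 292.1]
 [383.5 267.5]
 [355.8 288.9]
 [338.3 299.9]]
the job is handed in; nothing more can be done
None
```

The micropipette is in the sloping rest with its nose low by the end stop, lying along both cradles. I let go, backed the arm clear and handed the job in at about 8 s. The last camera check put it within about 5 mm of the seat, and I never moved the arm near the markers. The job returned no verdict.

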